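# Clear the sample case and hold its lid half open

### The job

Put the paper wad and the broken cork that lie on the lid of the blue sample case into the grey waste bin, leaving the lid shut until both are in. Then lift the lid to 45 degrees, half way to upright, and finish while still holding it steady at that angle so that a colleague can take out a vial: the lid falls shut by itself, so do not let go. Leave the jar, bottle and jug on the white tray alone.

Things in the scene. Friction and masses are not known exactly. Their poses are not given: they have to be found in the camera images.
- case: Open blue sample case with vials inside, fixed to the bench, 200 (x) by 240 (y) by 80 mm high, walls 6 mm, covered by its lid. Origin: centre of its underside, on the bench. Its own -x side is the front, with the lid's handle, roughly towards the robot; the hinge is at its +x side. Yaw within 0.25 rad. With the lid shut, the lid's flat top is 92.5 mm above the bench.
- lid (a joint): Angle of the case's lid in rad: 0 shut (level), grows as the front edge rises, 0.785 = 45 degrees, stop at 1.4. The lid is a 200 x 240 x 12 mm plate of 0.3 to 0.5 kg with no spring, stay or latch: it falls shut at any angle when let go. Lifting at the handle takes about 1.2 to 2.5 N.
- lid_handle (a point): Middle of the lid's steel bow handle: a round bar 12 mm in diameter, straight for 110 mm parallel to the case's y, in the plane of the lid, its centre line 250 mm from the hinge axis and 50 mm in front of the lid's front edge, so 38 mm of open space lies between bar and lid; with the lid shut it is 86.5 mm above the bench with nothing below it. The bar can turn between gripper fingers that pinch it.
- lid_hinge (a point): Middle of the lid's hinge axis, which runs along the case's y, 100 mm behind the case's origin (its +x) and 86.5 mm above the bench; it does not move as the lid turns. At lid angle a the handle is 250 cos(a) mm in front of it (along the case's -x) and 250 sin(a) mm above it.
- wad: Crumpled white paper wad lying on the lid, stiff, an irregular lump about 40 mm across and 37 mm high, 12 to 21 g. Origin: centre of its underside.
- cork: Broken piece of brown cork stopper lying on the lid, 44 mm long (its x) by 30 mm wide (its y) by about 28 mm high, 20 g. Origin: centre of its underside.
- bin: Open grey waste bin, fixed on the bench, 180 x 180 mm, 100 mm high, walls 5 mm, left or right of the case. Origin: centre of its underside.
- tray: Low white tray, 200 x 180 x 20 mm, fixed on the bench on the other side of the case from the bin; it carries the jar, bottle and jug. Origin: centre of its underside.
- jar: White closed jar, 52 mm in diameter, 75 mm high, on the tray; leave alone. Origin: centre of its underside.
- bottle: Amber bottle with red cap, 44 mm in diameter, 110 mm high, on the tray; leave alone. Origin: centre of its underside.
- jug: Clear plastic jug with a handle, 64 mm in diameter, 85 mm high, on the tray; leave alone. Origin: centre of its underside.
Mind the look-alikes: they are no part of the job. Of the things like the wad, leave any that is green, pink or purple; of the rest the smaller one is meant.

How it is judged (in metres and radians):
On the way, in this order (a step that is already met when the one before it is completed fails the run):
1. the wad and the cork are both in the bin, with the lid still shut (x of wad in the frame of bin between -0.09 and 0.09 m and y of wad in the frame of bin between -0.09 and 0.09 m and z of wad in the frame of bin between 0 and 0.09 m and x of cork in the frame of bin between -0.09 and 0.09 m and y of cork in the frame of bin between -0.09 and 0.09 m and z of cork in the frame of bin between 0 and 0.09 m and value of joint lid below 0.12 rad), for 0.2 s.
2. the robot's fingers hold the lid open at 45 degrees (value of joint lid between 0.645 and 0.925 rad and contact force between the fingers and lid above 0.4 N), for 0.3 s.
At the end, for the whole second after the job is handed in: The lid stands at 45 degrees (within 8 degrees), at rest, carried by the robot's fingers (contact force above 0.4 N) through the last second; the wad and the cork lie inside the bin, below its rim; jar, bottle and jug stand upright within 30 mm of where they were (all of step 2 and x of wad in the frame of bin between -0.09 and 0.09 m and y of wad in the frame of bin between -0.09 and 0.09 m and z of wad in the frame of bin between 0 and 0.09 m and x of cork in the frame of bin between -0.09 and 0.09 m and y of cork in the frame of bin between -0.09 and 0.09 m and z of cork in the frame of bin between 0 and 0.09 m and velocity of joint lid between -0.1 and 0.1 rad/s and distance of each of jar, bottle, jug from where it was at the start of the episode below 0.03 m and angle between each of jar, bottle, jug's own z axis and vertical below 0.3 rad); the arm keeps its last pose, push and grip.
It fails at once if the lid is raised (more than 9 degrees) before the wad and the cork are both in the bin (value of joint lid above 0.16 rad and not (x of wad in the frame of bin between -0.09 and 0.09 m and y of wad in the frame of bin between -0.09 and 0.09 m and z of wad in the frame of bin between 0 and 0.09 m and x of cork in the frame of bin between -0.09 and 0.09 m and y of cork in the frame of bin between -0.09 and 0.09 m and z of cork in the frame of bin between 0 and 0.09 m)).
It fails at once if the jar, bottle or jug is knocked over or shifted more than 30 mm (distance of any of jar, bottle, jug from where it was at the start of the episode above 0.03 m or angle between any of jar, bottle, jug's own z axis and vertical above 0.3 rad).
It also fails if it takes over 59 s, if anything falls off the work surface, if the arm or the gripper's body presses on something with over 40 N, if the wrist force passes 120 N, or if a joint passes its speed limit or range.

### The arm

A 6-joint arm with a two-finger parallel gripper is mounted at the origin on the work surface. World frame = base frame: x ahead of the robot, y to its left, z up, the work surface at z = 0. Lengths are in mm, angles in rad, forces in N, time in s.
With the tool pointing down it reaches from about 325 to 875 mm from the base axis. Payload 4.4 kg.
Tool frame: the origin (TCP) lies on the centre line of the jaws, within the pads' length; the fingertips stand ahead of it and the grasp point (between the pads) lies 6 mm ahead of it (ctrl.tcp_to_tips is the z of the fingertips in the tool frame, in mm); z points along the fingers, y is the line along which they close (so a half turn about z gives the same grasp; the last joint's range is limited). The gripper opens to 85 mm and grips with 20 to 120 N. Pads are 22 mm wide; open, the fingers measure 114 mm over their backs; the gripper's body (76 mm by 85 mm) begins 54 mm behind the grasp point. The pads swing forward as they close: fully open they stand 13 mm farther back than shut.
Start: joints at [-1.377, 0.207, 1.542, -0, 1.393, -0.15], TCP at [193.801, -541.358, 220.282] pointing down, gripper open.
Joint ranges: [-2.73, 2.73], [-0.86, 2.22], [0.23, 2.46], [-1.11, 4.25], [0.08, 2.63], [-2.82, 2.82]. Speed limits (rad/s): [2.79, 2.79, 3.14, 3.14, 3.14, 3.14].

### API

Orientations are given as a 3x3 rotation matrix whose columns are the frame's x, y, z axes.
In Python, from plant import ctrl, sensors, optics gives the robot as it stands. Calls block until the motion is done:
- ctrl.move_ptp(position, orientation): joint-space move of the TCP to a pose.
- ctrl.move_l(position, rot=None, vel=150, threshold=None): straight line of the TCP; rot=None keeps the orientation; vel is the mean speed in mm/s. With threshold (N) it stops when the force on the tool has changed by that much, and returns True; else False.
- ctrl.set_joints(angles): joint-space move.
- ctrl.gripper_to(opening, force=None): finger opening in mm; force is the grip in N (None keeps the last); returns when the fingers have stopped.
- ctrl.hold(seconds).
- ctrl.solve_ik(position, orientation): joint angles nearest the present ones, or None.
- sensors.read_state(): the state.
- optics.grab_frame(name): name is "side" or "top"; returns (picture, depth): 480x640x3 uint8, red, green, blue; 480x640 float32, mm along the optical axis (not along the pixel's ray), 0 where there is no reading.
- optics.camera_params(name): a dict with "mtx" (3x3 intrinsics, pixels), "k1" (the pictures are not rectified: a ray, as slopes to the right and down, at radius r is drawn at 1 + k1 r^2 times it, then the intrinsics apply), "R" (3x3) and "t" (3): a world point X has camera coordinates R X + t. Camera axes: x right, y down, z forward; pixel columns grow to the right and rows downward; lengths in mm; the calibration is good to about 2 mm. A picture is of the moment at which its call begins. camera_params takes no time and is no camera call.
A pose or a line that the arm cannot do raises ctrl.MotionError and nothing moves.
- ctrl.finish_job(): hands the job in; it is judged then, once.
The state is a dict: "t": time; "q": joint angles; "qvel": joint speeds; "tau": joint torques, N m; "eef_pos": TCP position; "eef_rot": TCP orientation; "force": force on the tool from outside, world axes, zero at the start; "wrist_torque": the same for the moment, N m; "grip_width": finger opening in mm; "grasp_force": force on a finger pad.
Only numpy, scipy, OpenCV 4.12 (cv2) and the standard library are available. Lean on these libraries where they do the work, as an engineer would, in place of code of your own. Each camera call takes 0.05 s, during which the arm holds its last target. There are 200 camera calls.

## Working session

There is one attempt and no reset: what is moved stays moved. The work goes in short steps, each a Python script; the robot and the scene stay as the last script left them, time stands still between calls to the robot, and variables do not carry over. Pictures are saved under pics/ and viewed, at most 10 in all, crops included, and the job is handed in when it is done.

```bash
ls; mkdir -p pics; cat > h.py <<'E'
import numpy as np, cv2
from plant import ctrl, sensors, optics
def cloud(name):
    im,d=optics.grab_frame(name); p=optics.camera_params(name)
    K=np.array(p["mtx"],float); k1=p["k1"]
    v,u=np.mgrid[0:480,0:640].astype(np.float32)
    xy=cv2.undistortPoints(np.stack([u.ravel(),v.ravel()],1)[:,None].astype(np.float64),K,np.array([k1,0,0,0.])).reshape(480,640,2)
    P=np.dstack([xy[...,0]*d,xy[...,1]*d,d])
    W=(P-np.array(p["t"]).ravel())@np.array(p["R"])
    W[d<=0]=np.nan
    return im,d,W
E
python3 - <<'E'
from h import *
for n in("top","side"):
    im,d,W=cloud(n); cv2.imwrite(f"pics/{n}.png",im[...,::-1]); np.savez(f"/tmp/{n}.npz",im=im,W=W)
    p=optics.camera_params(n); print(n,p["k1"],-np.array(p["R"]).T@np.array(p["t"]).ravel())
print(sensors.read_state(),ctrl.tcp_to_tips)
E
```

```text
pics
top -0.004858285486187136 [ 378.01696732  -12.75125358 1436.47870891]
side -0.030872819463106903 [425.81433704 701.64384425 823.66396299]
{'t': 0.1, 'q': array([-1.37751829e+00,  2.07320835e-01,  1.54284922e+00, -6.70143779e-06,
        1.39352690e+00, -1.50512708e-01]), 'qvel': array([ 0.00028953, -0.00227926, -0.00321115, -0.00232043,  0.00128988,
        0.00238032]), 'tau': array([-3.80825959e-04, -3.84093511e+01, -2.92548198e+01, -1.84105038e-04,
        4.86230187e-03, -1.19240912e-05]), 'eef_pos': array([ 193.64720845, -540.63564127,  219.23175793]), 'eef_rot': array([[ 9.41483393e-01,  3.37059124e-01, -4.10661936e-04],
       [ 3.37059232e-01, -9.41481181e-01,  2.06385513e-03],
       [ 3.09010715e-04, -2.08150272e-03, -9.99997786e-01]]), 'force': array([-1.13416968, -0.48982355, -0.13609338]), 'wrist_torque': array([ 0.06447987, -0.03322565,  0.05190149]), 'grasp_force': 0.0, 'grip_width': 85.19786088429684} 25.0
```

View pics/top.png

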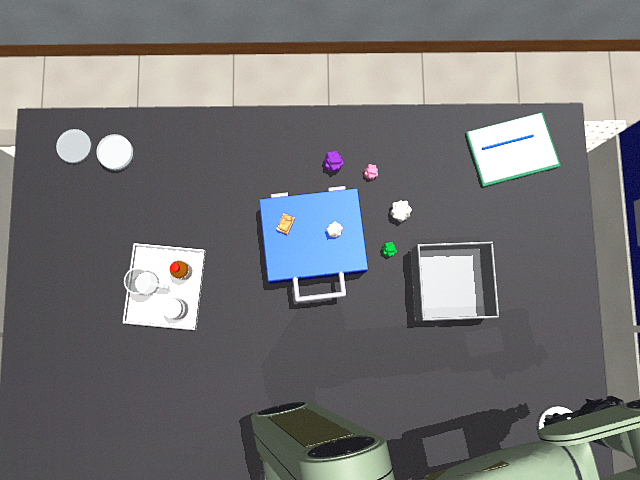

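View pics/side.png

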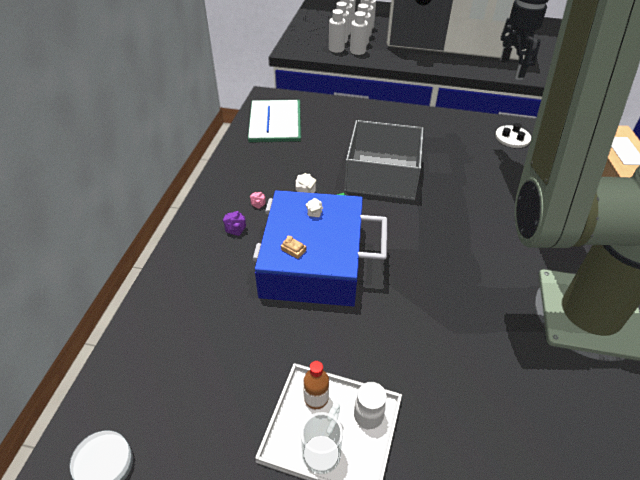

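Top picture: the things that could be the wad are white on the lid (335,230), a larger white one on the bench (401,211), green (389,250), pink (371,172) and purple (333,162). I choose the smaller white one on the lid. The cork is at (286,224), the bin at (457,281), the handle at (319,296), and the tray on the left at (165,286). Next I measure these and check the choice in a crop.

```bash
python3 - <<'E'
import numpy as np, cv2
z=np.load('/tmp/top.npz'); im,W=z['im'],z['W']; X,Y,Z=W[...,0],W[...,1],W[...,2]
cv2.imwrite('pics/crop.png',cv2.resize(im[180:310,250:420,::-1],None,fx=4,fy=4,interpolation=cv2.INTER_CUBIC))
v,u=np.mgrid[0:480,0:640]
def box(u0,u1,v0,v1,m): return m&(u>=u0)&(u<=u1)&(v>=v0)&(v<=v1)
def rep(n,m):
    P=W[m]; r=cv2.minAreaRect(P[:,:2].astype(np.float32)); print(n,m.sum(),'mean',P.mean(0).round(1),'rect',np.round(r[0],1),np.round(r[1],1),round(r[2],1),'z',np.percentile(P[:,2],[2,50,98]).round(1)); return P
lid=box(255,372,185,285,(abs(Z-92.5)<6)&(im[...,2]>im[...,0]+60)); rep('lid',lid)
w=rep('wad',box(320,348,218,242,Z>99)); c=rep('cork',box(272,300,208,240,Z>99))
rep('bigwad',box(385,415,195,225,Z>8))
h=box(292,346,284,306,(Z>60)); P=rep('handle',h)
hb=box(298,342,290,303,Z>76); P=rep('bar',hb)
q=np.polyfit(P[:,1],P[:,0],1); print('bar slope',q)
b=box(405,505,232,330,abs(Z-100)<8); rep('bin',b)
for n,P in(('wad',w),('cork',c)):
    P=P[:,:2]-P[:,:2].mean(0)
    for a in range(0,180,15):
        d=P@[np.cos(np.radians(a)),np.sin(np.radians(a))]; print(n,a,round(np.ptp(d),1),end='; ')
z=np.load('/tmp/side.npz'); W2=z['W'];i2=z['im']
v,u=np.mgrid[0:480,0:640]
Z=W2[...,2]
W=W2
print()
rep('wad s',box(300,326,196,218,Z>99)); rep('cork s',box(276,312,232,262,Z>99)); rep('bar s',box(380,388,215,260,Z>70))
E
```

```text
lid 7726 mean [585.9 -29.2  92.5] rect [577.4 -29.8] [240.  240.1] 5.9 z [87.3 92.5 97.5]
wad 192 mean [593.7 -79.2 119.7] rect [596.7 -83.3] [36.4 64.8] 36.5 z [ 99.6 121.1 129.5]
cork 237 mean [611.   36.8 111.4] rect [610.8  35.1] [39.7 46.3] 56.3 z [101.  112.  119.9]
bigwad 322 mean [ 653.9 -249.7   39.1] rect [ 660.  -254.4] [62.1 57. ] 70.2 z [ 8.9 40.9 52.3]
handle 359 mean [443.9 -38.9  91.2] rect [449.4 -41.9] [ 40.2 122.9] 1.3 z [84.3 91.4 97.4]
bar 243 mean [439.5 -41.9  91.1] rect [440.5 -43.5] [104.   25.8] 89.4 z [84.5 91.2 97.6]
bar slope [-8.19467076e-02  4.36022201e+02]
bin 750 mean [ 473.3 -370.3   99.4] rect [ 473.2 -368.6] [180.5 182.5] 1.5 z [ 92.6  99.6 105.3]
wad 0 52.7; wad 15 43.2; wad 30 37.9; wad 45 39.1; wad 60 45.7; wad 75 51.3; wad 90 57.5; wad 105 61.3; wad 120 64.1; wad 135 64.4; wad 150 60.4; wad 165 58.5; cork 0 49.3; cork 15 49.5; cork 30 46.9; cork 45 41.1; cork 60 40.2; cork 75 44.9; cork 90 49.9; cork 105 53.2; cork 120 53.0; cork 135 49.1; cork 150 46.5; cork 165 48.3; 
wad s 236 mean [594.6 -70.5 118.1] rect [599.1 -93. ] [34.3 69.4] 10.6 z [100.6 119.9 130.1]
cork s 331 mean [612.2  44.7 111.8] rect [614.4  40.5] [29.3 45.5] 68.0 z [100.1 113.4 121.2]
bar s 266 mean [440.5 -37.3  92.7] rect [441.4 -41.5] [ 13.2 121.5] 7.2 z [87.8 93.  96.5]
```

View pics/crop.png

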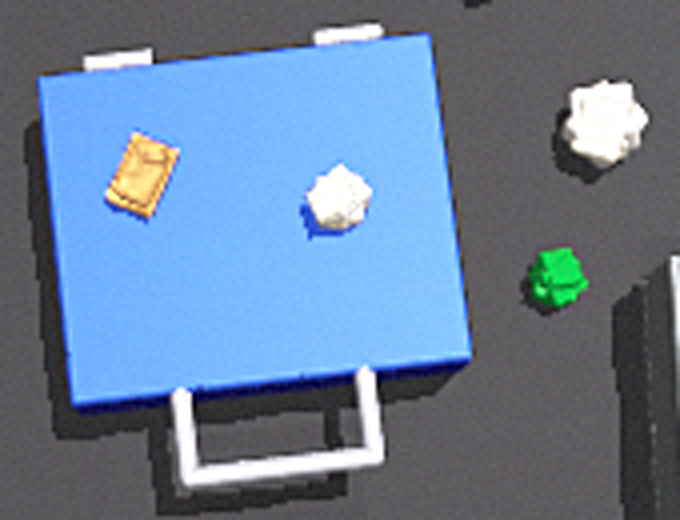

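The crop confirms a small white wad at top pixel (335,230), a brown cork at (286,224), and the larger white lump on the bench. I now refine with colour masks projected onto planes of known height.

```bash
cat >> h.py <<'E'
def onplane(name,uv,z):
    p=optics.camera_params(name); R=np.array(p["R"]); t=np.array(p["t"]).ravel()
    xy=cv2.undistortPoints(np.asarray(uv,float).reshape(-1,1,2),np.array(p["mtx"],float),np.array([p["k1"],0,0,0.]))[:,0]
    C=-R.T@t; D=np.c_[xy,np.ones(len(xy))]@R
    return (C+D*((z-C[2])/D[:,2])[:,None])[:,:2]
E
python3 - <<'E'
from h import *
v,u=np.mgrid[0:480,0:640]
def rep(name,lab,m,z):
    n,l,s,_=cv2.connectedComponentsWithStats(m.astype(np.uint8)); k=1+np.argmax(s[1:,4]); m=l==k
    q=onplane(name,np.c_[u[m],v[m]],z).astype(np.float32); r=cv2.minAreaRect(q)
    print(name,lab,m.sum(),'mean',q.mean(0).round(1),'rect',np.round(r[0],1),np.round(r[1],1),round(r[2],1)); print(cv2.boxPoints(r).round(0).tolist())
    return q
for n,bw,bc,bl,bh in(('top',(318,350,216,244),(272,300,208,240),(250,375,180,290),(285,355,275,310)),('side',(300,326,194,220),(276,312,232,262),(255,366,188,305),(375,392,205,265))):
    im=np.load(f'/tmp/{n}.npz')['im'].astype(int); R,G,B=im[...,0],im[...,1],im[...,2]
    b=lambda q:(u>=q[0])&(u<=q[1])&(v>=q[2])&(v<=q[3])
    for z in (108,118): rep(n,'wad',b(bw)&(R>110),z)
    for z in (106,118): rep(n,'cork',b(bc)&(R>B+15),z)
    rep(n,'lid',b(bl)&(((B>R+60)&(B>180))|((R>60)&b((262,360,195,275)))),92.5)
    q=rep(n,'handle',b(bh)&(R>120)&(abs(R-B)<40),90)
    k=q[q[:,0]<452]; f=np.polyfit(k[:,1],k[:,0],1); print('bar',f,k.mean(0),np.ptp(k[:,1]))
E
```

```text
top wad 907 mean [594.2 -78.8] rect [593.8 -78.5] [76.2 67.2] 89.4
[[560.0, -116.0], [627.0, -117.0], [628.0, -41.0], [561.0, -40.0]]
top wad 907 mean [592.6 -78.3] rect [592.2 -78. ] [75.7 66.7] 89.4
[[558.0, -115.0], [625.0, -116.0], [626.0, -40.0], [559.0, -40.0]]
top cork 225 mean [611.3  37.3] rect [611.1  37.2] [29.1 44. ] 66.9
[[585.0, 32.0], [626.0, 15.0], [637.0, 42.0], [597.0, 59.0]]
top cork 225 mean [609.2  36.8] rect [609.   36.7] [28.9 43.6] 66.9
[[583.0, 32.0], [623.0, 15.0], [635.0, 41.0], [595.0, 59.0]]
top lid 8329 mean [587.4 -28. ] rect [587.5 -28.1] [208.  245.6] 3.8
[[476.0, 87.0], [492.0, -158.0], [700.0, -144.0], [683.0, 101.0]]
top handle 439 mean [449.3 -40.7] rect [458.1 -41.7] [ 57.3 122.4] 1.9
[[427.0, 19.0], [432.0, -104.0], [489.0, -102.0], [485.0, 20.0]]
bar [-5.93885896e-02  4.37234285e+02] [439.52765 -38.61594] 120.54529
side wad 253 mean [596.9 -81.9] rect [597.7 -81.9] [36.  59.2] 19.3
[[571.0, -60.0], [590.0, -116.0], [624.0, -104.0], [605.0, -48.0]]
side wad 253 mean [594.5 -71. ] rect [595.3 -71. ] [35.5 58.4] 19.3
[[569.0, -49.0], [588.0, -104.0], [622.0, -93.0], [602.0, -38.0]]
side cork 335 mean [613.1  40.6] rect [614.4  39.1] [39.6 54.6] 63.8
[[581.0, 33.0], [630.0, 9.0], [648.0, 45.0], [599.0, 69.0]]
side cork 335 mean [610.   51.6] rect [611.3  50.2] [39.  53.7] 63.8
[[579.0, 45.0], [627.0, 21.0], [644.0, 56.0], [596.0, 80.0]]
side lid 7907 mean [591.5 -19.9] rect [599.5 -26.6] [223.2 245.6] 7.7
[[472.0, 80.0], [505.0, -163.0], [727.0, -133.0], [694.0, 110.0]]
side handle 302 mean [442.6 -41.4] rect [446.4 -43.2] [ 23.8 124.4] 7.4
[[427.0, 17.0], [443.0, -106.0], [466.0, -103.0], [450.0, 20.0]]
bar [-6.23714535e-02  4.38547116e+02] [440.7286  -34.97643] 124.31048
```

```bash
python3 - <<'E'
from h import *
f=lambda c:np.c_[250+np.array(c)[:,0]/4-.4,180+np.array(c)[:,1]/4-.4]
q=onplane('top',f([(38,78),(430,35),(472,360),(75,405)]),92.5); print(q.round(1),q.mean(0))
for a,b in((0,1),(3,2)): d=q[a]-q[b]; print(np.arctan2(-d[0],d[1]),np.hypot(*d))
for a,b in((1,2),(0,3)): d=q[a]-q[b]; print(np.arctan2(d[1],d[0]),np.hypot(*d))
h=onplane('top',f([(187,478),(380,458)]),90); print(h,h.mean(0)); d=h[0]-h[1]; print(np.arctan2(-d[0],d[1]))
# lid via depth: front/side edges, robust fit of lid plane rect with yaw scan
W=np.load('/tmp/side.npz')['W'];im=np.load('/tmp/side.npz')['im'].astype(int)
Wt=np.load('/tmp/top.npz')['W']
for n,W in(('top',Wt),('side',W)):
    m=(abs(W[...,2]-92.5)<4)&(abs(W[...,0]-587)<115)&(abs(W[...,1]+29)<150)&(W[...,0]>478); P=W[m][:,:2]
    for a in(.07,.09,.11,.13,.15):
        e=P@np.array([[np.cos(a),-np.sin(a)],[np.sin(a),np.cos(a)]]); lo,hi=np.percentile(e,[.7,99.3],axis=0); c=(lo+hi)/2
        print(n,a,(hi-lo).round(1),(c@np.array([[np.cos(a),np.sin(a)],[-np.sin(a),np.cos(a)]])).round(1))
a=.108
for z in(90,): 
  for pos in([594,-78],[610,37]):pass
E
```

```text
[[ 673.5  100.3]
 [ 697.8 -136.8]
 [ 500.3 -157.2]
 [ 476.1   78.1]] [586.91607234 -28.87539639]
0.10190396587148885 238.35665225480952
0.10242824774548241 236.59595908864708
0.10309866413233051 198.59419399857217
0.11195799965537037 198.72813923137522
[[ 432.51165129   12.35015406]
 [ 443.03678039 -101.66730394]] [437.77421584 -44.65857494]
0.0920506811708064
top 0.07 [204.6 236.9] [589.4 -28.5]
top 0.09 [203.9 235.9] [590.  -28.4]
top 0.11 [203.7 236.1] [590.4 -28.2]
top 0.13 [204.4 236.2] [589.8 -28.3]
top 0.15 [206.3 237.3] [589.5 -28.3]
side 0.07 [206.2 238.6] [589.8 -25.2]
side 0.09 [205.  237.4] [590.5 -25.3]
side 0.11 [204.9 237.5] [591.  -25.4]
side 0.13 [206.1 238.1] [590.8 -25. ]
side 0.15 [208.2 239.6] [590.6 -24.7]
```

Case centre is (587,-29) with yaw 0.104. The lid comes out at 200 x 238 mm, which matches. The handle is at (438,-44), the hinge at (686.5,-18), the bin at (473,-370), the wad at (594,-78) and the cork at (610,37). Now the wad.

```bash
cat >> h.py <<'E'
BIN=np.array([473,-370.])
def down(a):
    """tool pointing down, closing axis y at world angle a; picks the half turn nearest wrist middle"""
    y=np.array([np.cos(a),np.sin(a),0]); z=np.array([0,0,-1.]); return np.c_[np.cross(y,z),y,z]
def best(p,a):
    c=[(abs(q[5]),R) for R in(down(a),down(a+np.pi)) for q in[ctrl.solve_ik(p,R)] if q is not None]
    return min(c,key=lambda t:t[0])[1]
def pick(xy,a,zt,open_=80,force=30):
    xy=np.asarray(xy,float); hi=np.r_[xy,220]; R=best(hi,a)
    ctrl.gripper_to(open_); ctrl.move_ptp(hi,R)
    hit=ctrl.move_l(np.r_[xy,zt],vel=120,threshold=10)
    ctrl.gripper_to(5,force=force); s=sensors.read_state(); print('hit',hit,s['eef_pos'].round(1),'w',s['grip_width'],'f',s['grasp_force'])
    ctrl.move_l(np.r_[xy,220],vel=200); s=sensors.read_state(); print('lifted w',s['grip_width'],'f',s['grasp_force'],'t',s['t'])
    return s['grip_width']
def drop(a,off=(0,0)):
    p=BIN+off; R=best(np.r_[p,220],a)
    ctrl.move_ptp(np.r_[p,220],R); ctrl.move_l(np.r_[p,100],vel=200); ctrl.gripper_to(70)
    ctrl.move_l(np.r_[p,220],vel=250); print('t',sensors.read_state()['t'])
E
python3 - <<'E'
from h import *
if pick((594,-78),1.675,121)>20: drop(1.57,(0,-12))
E
```

```text
hit False [593.9 -78.  120.9] w 5.275215895953985 f 0.0
lifted w 4.944438711451568 f 0.0 t 4.8417
```

```bash
python3 - <<'E'
from h import *
s=sensors.read_state(); print(s['eef_pos'],s['q'],s['force'],ctrl.tcp_to_tips)
im,d,W=cloud('side'); a=im[130:300,210:420,::-1]
np.savez('/tmp/side.npz',im=im,W=W); it,_,Wt=cloud('top'); np.savez('/tmp/top.npz',im=it,W=Wt)
b=it[150:320,230:440,::-1]
cv2.imwrite('pics/c2.png',cv2.resize(np.hstack([a,b]),(800,324)))
E
```

```text
[593.36970247 -77.83267745 219.07813204] [-2.74964645e-01  2.57671999e-01  1.48172635e+00 -4.16251145e-06
  1.40360381e+00  1.19165899e+00] [-0.05103707 -0.55797293 -0.89427802] 25.0
```

View pics/c2.png

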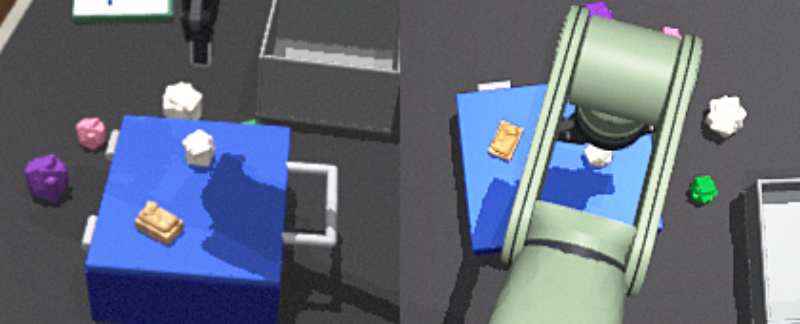

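The wad was missed and did not move (side pixel ~(314,208)). I'll compare the measured gripper position with the reported one.

```bash
python3 - <<'E'
from h import *
p=optics.camera_params('side'); R=np.array(p['R']);t=np.array(p['t']).ravel()
def proj(n,X):
    p=optics.camera_params(n); return cv2.projectPoints(np.array(X,float).reshape(-1,1,3),cv2.Rodrigues(np.array(p['R']))[0],np.array(p['t'],float).ravel(),np.array(p['mtx'],float),np.array([p['k1'],0,0,0.]))[0][:,0].round(1)
print(proj('side',[(593.4,-77.8,194),(593.4,-77.8,219),(593.4,-77.8,110),(593.4,-77.8,92.5)]))
print(proj('top',[(593.4,-77.8,110),(593.4,-77.8,92.5)]))
W=np.load('/tmp/side.npz')['W']; Wt=np.load('/tmp/top.npz')['W']
for v in range(130,168,5): print(v,[W[v,u].round(0).tolist() for u in(309,312,315,318)])
m=(W[...,2]>100)&(W[...,2]<140)&(abs(W[...,0]-594)<40)&(abs(W[...,1]+78)<40); Pn=W[m]; print(len(Pn),Pn.mean(0),np.percentile(Pn,[3,97],axis=0))
E
```

```text
[[315.4 176.9]
 [315.4 166.9]
 [315.3 207.9]
 [315.3 213.9]]
[[333.8 230. ]
 [333.5 231.2]]
130 [[599.0, -46.0, 324.0], [590.0, -31.0, 335.0], [584.0, -32.0, 335.0], [582.0, -46.0, 327.0]]
135 [[602.0, -62.0, 302.0], [589.0, -26.0, 328.0], [584.0, -31.0, 325.0], [587.0, -70.0, 300.0]]
140 [[592.0, -17.0, 323.0], [586.0, -16.0, 325.0], [582.0, -19.0, 323.0], [576.0, -19.0, 324.0]]
145 [[594.0, -26.0, 306.0], [590.0, -32.0, 303.0], [583.0, -24.0, 309.0], [577.0, -25.0, 309.0]]
150 [[598.0, -41.0, 284.0], [593.0, -45.0, 282.0], [587.0, -44.0, 284.0], [581.0, -41.0, 287.0]]
155 [[682.0, -405.0, 4.0], [597.0, -61.0, 259.0], [591.0, -63.0, 259.0], [586.0, -66.0, 258.0]]
160 [[677.0, -382.0, 4.0], [597.0, -61.0, 247.0], [592.0, -67.0, 244.0], [585.0, -64.0, 247.0]]
165 [[672.0, -362.0, 2.0], [664.0, -363.0, 3.0], [656.0, -361.0, 5.0], [649.0, -368.0, 1.0]]
232 [594.27817792 -70.2186254  118.36245071] [[580.89545476 -87.35793089 101.14791406]
 [609.82470043 -60.11752137 129.56398017]]
```

The side view puts the shut fingertips at z of about 238 while the TCP reads 219, so the real tips are about 40 mm higher than stated. I'll check this by touching an empty part of the lid (top z = 92.5) with the shut fingers.

```bash
python3 - <<'E'
from h import *
ctrl.move_l([530,-30,160],vel=250); ctrl.hold(.2)
im,d,W=cloud('side'); m=(abs(W[...,0]-530)<25)&(abs(W[...,1]+30)<45)&(W[...,2]>105)
print('lowest gripper points',np.sort(W[m][:,2])[:12].round(0),sensors.read_state()['eef_pos'])
print(ctrl.move_l([530,-30,62],vel=50,threshold=5)); s=sensors.read_state(); print(s['eef_pos'],s['force'],s['t'])
ctrl.move_l([530,-30,160],vel=250)
cv2.imwrite('pics/c3.png',cv2.resize(im[80:320,200:440,::-1],(600,600)))
E
```

```text
lowest gripper points [173. 174. 174. 175. 175. 175. 175. 176. 177. 177. 179. 179.] [531.83117414 -30.94974898 161.35146048]
True
[529.86387939 -29.99271739  81.7316398 ] [-1.19418079 -0.50687887  5.30405107] 7.15
```

View pics/c3.png

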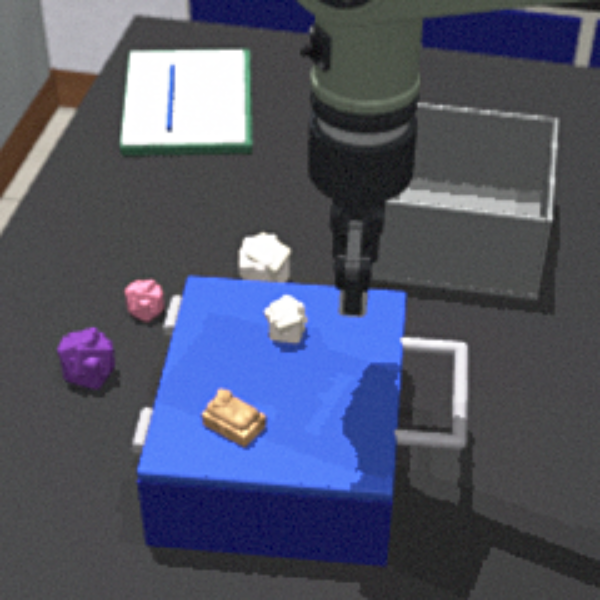

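Contact came at TCP z = 81.7, so the tips are 11 mm behind the reported TCP, a 36 mm offset from the stated +25. In the picture the wad and cork are still in place, at side pixels (315,208) and (293,247). I pick again with the correction.

```bash
sed -i 's/np.r_\[p,100\]/np.r_[p,60]/' h.py; python3 - <<'E'
from h import *
if pick((594,-78),1.675,84)>20: drop(1.57,(0,-12))
E
```

```text
hit False [594.5 -78.4  85. ] w 37.06079534457164 f 29.551941056270152
lifted w 37.025559937867854 f 30.033283189404756 t 11.4083
t 14.8083
```

```bash
python3 - <<'E'
from h import *
if pick((610.5,37.5),np.arctan2(.92,.39),83)>15: drop(1.57,(0,12))
ctrl.move_ptp([300,-250,220],best([300,-250,220],1.675))
im,d,W=cloud('top'); i2,_,W2=cloud('side'); np.savez('/tmp/side.npz',im=i2,W=W2)
cv2.imwrite('pics/c4.png',cv2.resize(np.hstack([im[180:340,250:510,::-1],i2[110:270,250:510,::-1]]),(800,246)))
print(sensors.read_state()['t'])
E
```

```text
hit False [610.9  37.5  83.6] w 29.18139993857623 f 31.833531260490417
lifted w 29.366215366766436 f 31.54744327068329 t 19.45
t 23.4333
24.3667
```

View pics/c4.png

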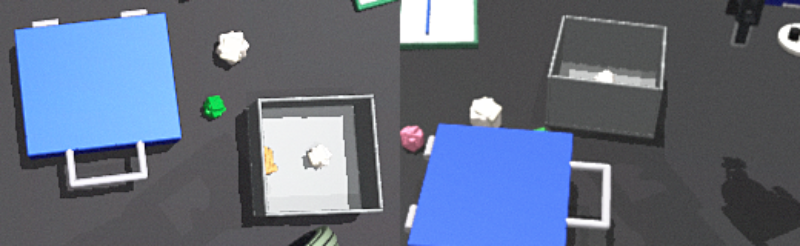

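Both pieces are in the bin: wad at crop (318,156), cork at (270,160). The lid is clear and shut. Now I pinch the handle.

```bash
python3 - <<'E'
from h import *
H=np.array([439,-44.3]); R=best([*H,200],.104); print(R.round(2))
ctrl.gripper_to(38); ctrl.move_ptp([*H,190],R)
hit=ctrl.move_l([*H,65.5],vel=90,threshold=8); s=sensors.read_state(); print(hit,s['eef_pos'],s['force'])
if not hit:
    ctrl.gripper_to(5,force=40); s=sensors.read_state(); print(s['grip_width'],s['grasp_force'],s['force'],s['eef_pos'])
im,d,W=cloud('side'); cv2.imwrite('pics/c5.png',cv2.resize(im[90:330,220:460,::-1],(600,600))); print(s['t'])
E
```

```text
[[-0.1   0.99  0.  ]
 [ 0.99  0.1   0.  ]
 [ 0.    0.   -1.  ]]
False [439.60924316 -44.47380482  66.09495379] [-0.2166048  -0.01794252  0.59809071]
10.151671705397554 39.06121909618378 [3.09075858 0.93735386 0.45072181] [440.30303289 -44.34788177  66.13008016]
27.6417
```

View pics/c5.png

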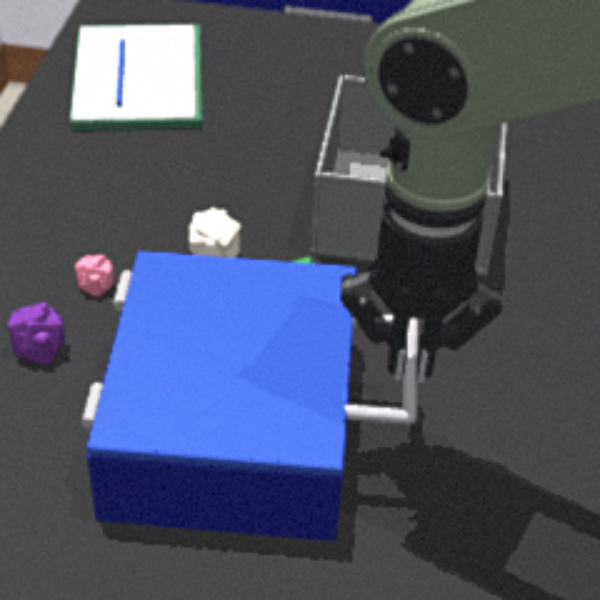

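The fingers straddle the bar at crop (412,375), and the lid is shut. The reading of 10 mm on a 12 mm bar suggests it sits near the tips, so I'll regrip 7 mm lower and then lift along the arc with the tool vertical.

```bash
cat >> h.py <<'E'
HINGE=np.array([440.3+249*np.cos(.104)+.9,-44.3+250*np.sin(.104),86.5])
YAW=.104
def lid_angle():
    im,d,W=cloud('side'); im=im.astype(int)
    m=(im[...,2]>im[...,0]+60)&(im[...,2]>100)&np.isfinite(W[...,2]); c=(W-HINGE)[m]
    xc=-(c[:,0]*np.cos(YAW)+c[:,1]*np.sin(YAW)); yc=-c[:,0]*np.sin(YAW)+c[:,1]*np.cos(YAW)
    k=(abs(yc)<105)&(xc>25)&(c[:,2]>8); 
    if k.sum()<100: return None
    return np.arctan(np.polyfit(xc[k],c[k,2],1)[0]),k.sum()
E
python3 - <<'E'
from h import *
H=np.array([440.3,-44.3]); z0=58.5
ctrl.gripper_to(30); ctrl.move_l([*H,z0],vel=60); ctrl.gripper_to(5,force=50)
s=sensors.read_state(); print(s['grip_width'],s['grasp_force'],s['force'])
u=np.array([np.cos(.104),np.sin(.104)])
for a in np.radians([4,8,12,17,22]):
    p=np.r_[H+u*250*(1-np.cos(a)),z0+250*np.sin(a)]
    ctrl.move_l(p,vel=60); s=sensors.read_state()
    print(round(np.degrees(a)),(s['eef_pos']-p).round(1),s['force'].round(1),round(s['grip_width'],1),round(s['grasp_force'],1),round(s['t'],1))
    if np.linalg.norm(s['force'])>25: break
print(lid_angle())
E
```

```text
10.564273455458519 48.63519608974457 [-0.33448571  0.02677793 -1.16895855]
4 [-0.1 -0.   0.2] [ 1.5 -0.4 -2.9] 10.0 48.6 29.0
8 [-0.1  0.   0.2] [ 0.1 -1.5 -2.9] 10.1 48.6 29.5
12 [-0.2  0.   0.2] [-0.4 -0.5 -1.6] 10.2 48.7 29.9
17 [-0.5  0.   0. ] [-3.3 -1.2 -1.8] 10.0 48.7 30.4
22 [-0.5  0.   0.8] [-5.1 -1.1 -0.5] 10.0 48.7 30.9
(np.float64(0.38097797500109465), np.int64(5255))
```

The camera gives 0.381 rad against 0.384 commanded, with small forces. I continue to 45 degrees.

```bash
python3 - <<'E'
from h import *
H=np.array([440.3,-44.3]); z0=58.5; u=np.array([np.cos(.104),np.sin(.104)])
for a in np.radians([27,32,36,41,45]):
    p=np.r_[H+u*250*(1-np.cos(a)),z0+250*np.sin(a)]
    ctrl.move_l(p,vel=60); s=sensors.read_state()
    print(round(np.degrees(a)),(s['eef_pos']-p).round(1),s['force'].round(1),round(s['grip_width'],1),round(s['grasp_force'],1),round(s['t'],1))
    if np.linalg.norm(s['force'])>30: break
ctrl.hold(.6); print(lid_angle(),sensors.read_state()['force'],sensors.read_state()['t'])
im,_=optics.grab_frame('side'); t,_=optics.grab_frame('top')
cv2.imwrite('pics/c6.png',cv2.resize(np.hstack([im[100:480,180:460,::-1],t[130:510,100:510,::-1][:350].copy() if 0 else cv2.resize(t[130:350,100:510,::-1],(708,380))]),(800,308)))
E
```

```text
27 [-0.5 -0.   1.5] [-7.8 -0.8  2.4] 9.7 48.7 31.5
32 [-0.8 -0.   1.7] [-8.4 -2.2  4. ] 10.2 48.7 32.0
36 [-0.9 -0.   2. ] [-10.   -2.1   4.9] 10.1 48.7 32.5
41 [-1.2 -0.1  2.3] [-11.4  -1.4   6. ] 10.2 48.7 33.0
45 [-0.5 -0.1  3.6] [-12.1  -0.6   9.2] 10.0 48.8 33.4
(np.float64(0.7717508138249124), np.int64(3553)) [-12.11582011  -0.9291857    9.49144436] 34.0833
```

View pics/c6.png

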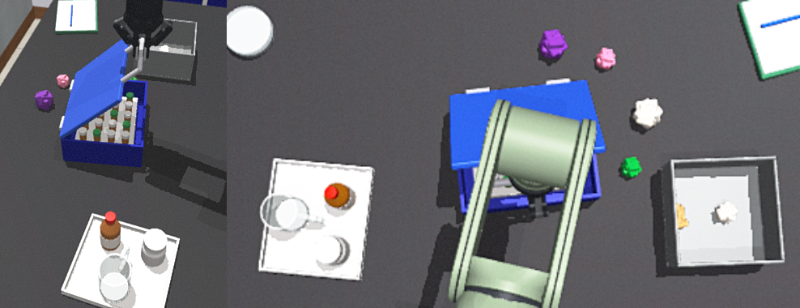

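The lid stands at 0.772 rad (44°), pinched at the handle with steady force. Wad and cork are in the bin and the tray items stand where they were, so I hand in.

```bash
python3 - <<'E'
from h import *
ctrl.hold(.5); print(lid_angle()); print(ctrl.finish_job())
E
```

```text
(np.float64(0.7720713258534029), np.int64(3543))
the job is handed in; nothing more can be done
None
```

The job is handed in at about 35 s: the wad and cork are in the bin, and the gripper is still holding the lid steady at about 44° (0.772 rad by camera), with the jar, bottle and jug untouched. The verdict was not shown.

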